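# Unscrew the sample jar's cap and lay it in the tray

## Robot

A 6-joint arm with a two-finger parallel gripper is mounted at the origin on the work surface. World frame = base frame: x ahead of the robot, y to its left, z up, the work surface at z = 0. Lengths are in mm, angles in rad, forces in N, time in s.
With the tool pointing down it reaches from about 300 to 750 mm from the base axis. Payload 8.5 kg.
Tool frame: the origin (TCP) lies between the finger pads; the fingertips stand 19 mm ahead of it and the grasp point (between the pads) is the TCP; y points along the fingers, z is the direction in which the jaws open and shut, and the axes are right-handed (so a half turn about y gives the same grasp; the last joint's range is limited). The gripper opens to 85 mm and grips with 20 to 120 N. Pads are 22 mm wide; open, the fingers measure 114 mm over their backs; the gripper's body (76 mm by 85 mm) begins 54 mm behind the grasp point. The pads swing forward as they close: fully open they stand 13 mm farther back than shut.
Start: joints at [0.924, 0.381, 1.297, -0, 1.464, -0.215], TCP at [230.168, 499.503, 250.322] pointing down, gripper open.
Joint ranges: [-3.11, 3.11], [-0.89, 2.33], [0.22, 2.48], [-1.42, 4.56], [0.17, 2.85], [-2.88, 2.88]. Speed limits (rad/s): [2.39, 2.39, 3.14, 3.14, 3.14, 3.14].

## Interface

Orientations are given as a unit quaternion [x, y, z, w].
In Python, from station import * gives the robot as it stands.
- The arm moves only by the tool send_rows, never from a script. Its argument "moves" is a list of rows, each a list of 3 entries, a list of its own where there are three numbers: the opening, from 0 (shut) to 1 (fully open), then the shift along the tool's x, y, z in m, then the turn, a rotation vector about the tool's x, y, z in rad. In form: [[gripper, [x, y, z], [ax, ay, az]], ...]. A call has 1 to 20 rows; each row shifts and turns the pose as measured when the row begins, along the tool's axes as they then stand; what a row does not reach is not made up. A row lasts 1/8 s, in which the tool goes at most 62.5 mm and 10.7 degrees, less where a joint would pass 70% of its speed; a pose out of reach is approached as far as the arm can. A call is refused whole if a number of a shift passes 0.0625 or a number of a turn 0.188, either way. A call with a gripper value outside its range is refused whole. The fingers move at their own pace and stop on an object; the grip force is fixed at half the most. Time passes only in rows, so rows that do not move let the fingers close. It gives the time, the measured TCP pose, the force and the opening at its end, in the units of the state.
- get_obs(): the state, without advancing time (a new reading comes with each control period).
- capture(name): name is "scene" or "top" or "wrist"; returns the picture (384x512x3 uint8, red, green, blue); there is no depth.
- calibration(name): a dict with "vertical_fov" (degrees; the focal length in pixels is half the picture's height over the tangent of half this angle, whatever the lens; pixels are square), "cx", "cy" (the principal point, pixels), "k1" (the pictures are not rectified: a ray, as slopes to the right and down, at radius r is drawn at 1 + k1 r^2 times it, then the intrinsics apply), "origin" and "orientation" of the camera in the world; the wrist camera has in their place "tool_from_camera" (4x4, takes a point from camera to tool coordinates, whose origin is the TCP and whose axes are the tool frame's). Camera axes: x right, y up, looking along -z (the intrinsics and any distortion apply to the point x, -y, -z); pixel columns grow to the right and rows downward; lengths in mm; the calibration is good to about 2 mm. A picture is of the moment at which its call begins: read the wrist's pose just before it. calibration takes no time and is no camera call.
- sign_off(): hands the job in, once; it reports no verdict.
Trained networks look in the newest picture that a camera, given by its name, has taken for a name from the list of things; names that differ only in an ending like _2 or _b are one class to them, and where a whole thing is asked for, a point or a joint stands for the part that bears it (a point fixed in the world has none). Each returns a list of dicts, best first, with "conf" (0 to 1); they miss things now and then, are a little off and sometimes report something else, mostly with a low value. They report only what shows in the picture. A call takes as long as a camera call. They do not tell look-alikes from the thing itself.
- search_frame(camera, name): "centre" ([x, y, z] in mm, in the coordinates of the camera as it stood for that picture, good to about 4 mm: the middle of the surface that is visible of it).
- trace(camera, name): "region" (384x512 bool, what is visible of it).
The state is a dict: "time": time; "joint_positions": joint angles; "dq": joint speeds; "tau": joint torques, N m; "position": TCP position; "eef_rot": TCP orientation; "contact_force": force on the tool from outside, world axes, zero at the start; "wrist_torque": the same for the moment, N m; "width": opening from 0.0 (shut) to 1.0 (fully open).
Only numpy, scipy, OpenCV 4.12 (cv2) and the standard library are available. Lean on these libraries where they do the work, as an engineer would, in place of code of your own. Each camera call takes 0.05 s, during which the arm holds its last target. There are 200 camera calls.

## Task

Open the jar that is clamped in the holder: unscrew its black cap counter-clockwise (seen from above), about one and a half turns with a fresh hold for each part-turn, until the thread lets go, then lift it clear. Set the cap down in the steel tray, top side up, lying flat on the floor of the tray; lower it in by hand rather than dropping it, and let go. Leave the tape roll, the small bottle and the socket block where they stand.

Things in the scene. Friction and masses are not known exactly. Their poses are not given: they have to be found in the camera images.
- jar: White jar, 84 mm across, clamped in an aluminium holder (base 130 x 130 x 12 mm); both fixed to the table. Origin: centre of the holder's underside, on the jar's axis; z up along it. Shoulder slopes from 102 to 117 mm above the origin, mouth at 153 mm. Neck has a right-handed thread, 14 mm rise per turn, 40 mm across: counter-clockwise from above raises the cap.
- cap_center (a point): Centre (17.5 mm above the lower edge) of the loose black screw cap, 52 mm across, 35 mm high, closed on top, about 60 g; z out of its top. At the start screwed home, 141.5 mm above the jar's origin. It lets go after about 1.5 turns (21 mm up), turns easily, has 1.5 mm axial play, stays where it is left on the thread and cannot be pulled off before.
- tray: Shallow open steel tray, 200 x 200 mm outside and 14 mm high, walls and floor 4 mm thick, fixed to the table. Origin: centre of its underside; x and y along its sides, z up.
- tape: Bystander: roll of paper tape lying flat, 96 mm in diameter, 24 mm high. Origin: centre of its underside.
- bottle: Bystander: small amber bottle with a white top, 52 mm in diameter, 115 mm high, standing. Origin: centre of its underside.
- sockets: Bystander: white block of mains sockets, 80 x 80 mm foot, 132 mm high, standing. Origin: centre of its underside.
There are look-alikes about, which are no part of the job. Of the things like the part that bears cap_center, leave any that is pink or yellow; of the rest the smaller one is meant.

How it is judged (in metres and radians):
On the way, in this order (a step that is already met when the one before it is completed fails the run):
1. the cap, still upright on the neck, has been backed part of the way up its thread (10 to 18 mm) (z of cap_center in the frame of jar between 0.1515 and 0.1595 m and horizontal distance between cap_center and jar below 0.006 m and angle between cap_center's own z axis and vertical below 0.15 rad), for 0.2 s.
2. the cap is off and lifted clear of the jar's mouth (z of cap_center in the frame of jar above 0.178 m), for 0.1 s.
3. the cap, still held by the fingers, has been lowered into the tray (lower edge within 12 mm of the tray's floor) (z of cap_center in the frame of tray below 0.0335 m and x of cap_center in the frame of tray between -0.08 and 0.08 m and y of cap_center in the frame of tray between -0.08 and 0.08 m and contact force between the fingers and cap above 0.5 N), for 0.1 s.
At the end, for the whole second after the job is handed in: The cap lies at rest, top up (within 0.1 rad), flat on the floor of the tray (its centre 17.5 to 25.5 mm above the tray's underside), wholly between the tray's walls (its centre within 72 mm of the tray's centre along each side); it has been let go (x of cap_center in the frame of tray between -0.072 and 0.072 m and y of cap_center in the frame of tray between -0.072 and 0.072 m and z of cap_center in the frame of tray between 0.0175 and 0.0255 m and angle between cap_center's own z axis and vertical below 0.1 rad and linear speed of cap below 0.02 m/s); the robot touches nothing.
It fails at once if the tape roll is shifted more than 20 mm (distance of tape from where it was at the start of the episode above 0.02 m).
It fails at once if the bottle is shifted more than 20 mm or knocked over (distance of bottle from where it was at the start of the episode above 0.02 m or angle between bottle's own z axis and vertical above 0.5 rad).
It fails at once if the socket block is shifted more than 20 mm or knocked over (distance of sockets from where it was at the start of the episode above 0.02 m or angle between sockets's own z axis and vertical above 0.5 rad).
It also fails if it takes over 72 s, if anything falls off the work surface, if the arm or the gripper's body presses on something with over 40 N, if the wrist force passes 120 N, or if a joint passes its speed limit or range.

## Working session

There is one attempt and no reset: what is moved stays moved. The work goes in short steps, Python scripts to look and compute and a tool call to move; the robot and the scene stay as the last step left them, time stands still between calls to the robot, and variables do not carry over. Pictures are saved under pics/ and viewed, on a budget of 10 in all, crops included, one or two more only if the job needs it, and the job is handed in when it is done.

Besides the shell and the picture viewer there is one more tool, called after "Request:" as name(argument=value, ...) on one line, values as JSON. send_rows: Moves the arm, as the interface text tells. Its arguments: {"type":"object","properties":{"moves":{"type":"array","items":{"type":"array"}}},"required":["moves"]}

```bash
mkdir -p pics; ls; cat > h.py <<'E'
from station import *
import numpy as np, cv2
from scipy.spatial.transform import Rotation as R
def cam(n):
    c=calibration(n)
    if n=="wrist":
        o=get_obs();T=np.eye(4);T[:3,:3]=R.from_quat(o["eef_rot"]).as_matrix();T[:3,3]=o["position"]
        M=T@np.array(c["tool_from_camera"])
    else:
        M=np.eye(4);q=np.array(c["orientation"]);M[:3,:3]=R.from_quat(q).as_matrix() if q.size==4 else q
        M[:3,3]=c["origin"]
    return c,M
def w(M,p): return M[:3,:3]@np.array(p)+M[:3,3]
def ray(c,M,u,v,z):
    f=192/np.tan(np.radians(c["vertical_fov"])/2)
    d=np.array([u-c["cx"],v-c["cy"]])/f; s=d.copy()
    for _ in range(20): s=d/(1+c["k1"]*(s@s))
    D=M[:3,:3]@np.array([s[0],-s[1],-1]); O=M[:3,3]
    return O+D*(z-O[2])/D[2]
def proj(c,M,p):
    f=192/np.tan(np.radians(c["vertical_fov"])/2)
    q=M[:3,:3].T@(np.array(p)-M[:3,3]); s=np.array([q[0],-q[1]])/-q[2]
    return s*(1+c["k1"]*(s@s))*f+[c["cx"],c["cy"]]
E
python3 - <<'E'
from h import *
print(get_obs())
ims=[]
for n in ["scene","top"]:
    im=capture(n); cv2.imwrite(f"pics/{n}0.png",im[...,::-1]); c,M=cam(n); print(n,c)
    for k in ["jar","cap_center","tray","tape","bottle","sockets"]:
        for d in search_frame(n,k): print(k,round(d["conf"],2),w(M,d["centre"]).round(),proj(c,M,w(M,d["centre"])).round())
E
```

```text
pics
{'time': 0.0, 'joint_positions': array([ 9.23690520e-01,  3.81195387e-01,  1.29827866e+00, -2.41499826e-05,
        1.46359865e+00, -2.15300732e-01]), 'dq': array([-4.73693861e-05,  3.43636570e-04, -2.42634992e-04,  9.68434196e-04,
        4.82488023e-04, -2.28056575e-04]), 'tau': array([-1.77246595e-03, -4.48450756e+01, -2.31279284e+01, -2.68094082e-04,
        4.68666782e-03,  3.84685529e-05]), 'position': array([230.01973293, 499.28915737, 249.70605141]), 'eef_rot': array([ 0.69116913, -0.15169291,  0.15127091, -0.69021128]), 'contact_force': array([ 0.36895825, -0.2308151 ,  0.03681798]), 'wrist_torque': array([ 0.03609915, -0.01540563, -0.01576924]), 'width': 0.9961021597602279}
scene {'vertical_fov': 50.541190083468365, 'cx': 252.07700836380255, 'cy': 190.71518117090974, 'k1': -0.05169509614374709, 'origin': array([867.61300408, 458.42848692, 998.85327535]), 'orientation': array([0.08127304, 0.24481372, 0.91393952, 0.31332968])}
jar 0.89 [493. 240.  20.] [317. 244.]
cap_center 0.77 [471. 221. 153.] [326. 211.]
cap_center 0.72 [575. 335.  33.] [319. 291.]
cap_center 0.6 [33
[... 178 characters left out ...]
.] [169. 222.]
sockets 0.31 [470. 220. 154.] [326. 210.]
top {'vertical_fov': 51.37833033561932, 'cx': 254.71540144091566, 'cy': 196.32446724225494, 'k1': -0.0560576538199969, 'origin': array([ 348.32494287,   58.32173047, 1180.97298293]), 'orientation': array([-0.05721378,  0.05993254,  0.70787946, -0.70145659])}
jar 0.56 [445. 195.  14.] [206. 230.]
cap_center 0.87 [462. 211. 159.] [194. 219.]
cap_center 0.75 [454. 350.  52.] [151. 226.]
cap_center 0.63 [560. 329.  36.] [160. 190.]
cap_center 0.59 [320. 199.  46.] [203. 274.]
tray 0.92 [ 461. -201.    4.] [341. 224.]
tape 0.77 [ 760. -205.   28.] [339. 124.]
bottle 0.74 [735. 211.  79.] [199. 128.]
sockets 0.61 [748. -25. 124.] [282. 117.]
```

View pics/scene0.png

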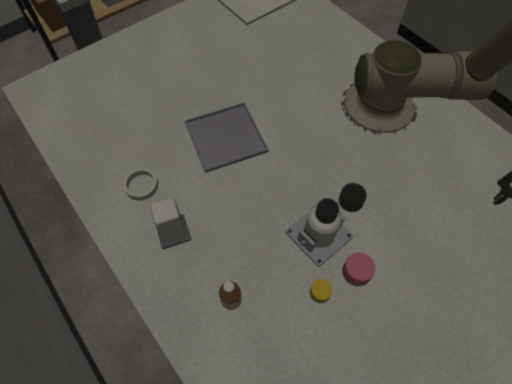

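View pics/top0.png

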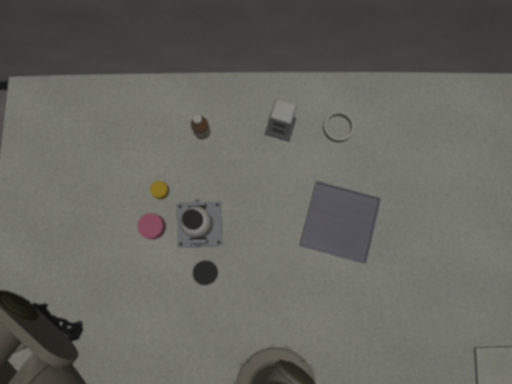

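The scene picture shows black caps at (326,211) on the jar and (352,197) on the table. There is a pink cap at (360,268) and a yellow one at (321,290). In the top picture the same four are at (192,219), (205,272), (151,226) and (160,190), and the tray is at (341,224). With pink and yellow excluded, the smaller black one is meant; I expect that to be the one on the jar. I'll confirm in a crop and measure both sizes.

```bash
python3 - <<'E'
from h import *
out=[]
for n,box in [("top",(135,170)),("scene",(270,170))]:
    im=capture(n); c,M=cam(n)
    out.append(cv2.resize(im[box[1]:box[1]+130,box[0]:box[0]+110,::-1],None,fx=3.6,fy=3.6,interpolation=cv2.INTER_CUBIC))
    for d in search_frame(n,"cap_center"): pass
    for d in trace(n,"cap_center"):
        m=d["region"].astype(np.uint8); v,u=np.nonzero(m)
        print(n,round(d["conf"],2),u.mean().round(1),v.mean().round(1),m.sum(),im[m>0].mean(0).round(), "bbox",u.min(),u.max(),v.min(),v.max())
    g=im.max(2)<45
    nl,lab,st,ce=cv2.connectedComponentsWithStats(g.astype(np.uint8))
    for i in range(1,nl):
        if 80<st[i,4]<1500 and 150<ce[i][0]<380 and ce[i][1]>180:
            for z in (159,35):
                P=ray(c,M,*ce[i],z); mm=np.linalg.norm(ray(c,M,ce[i][0]+1,ce[i][1],z)-P)
                print(" dark",ce[i].round(1),st[i],"z",z,P.round(1),"eqdiam",round(2*np.sqrt(st[i,4]/np.pi)*mm,1))
    for d in trace(n,"tray"):
        cs,_=cv2.findContours(d["region"].astype(np.uint8),0,2); cc=max(cs,key=cv2.contourArea)
        bx=cv2.approxPolyDP(cc,8,True)[:,0]; print("tray",[ray(c,M,*p,10).round().tolist() for p in bx.astype(float)])
    m=trace(n,"jar")
cv2.imwrite("pics/crop1.png",np.hstack(out))
E
```

```text
top 0.88 191.9 219.3 381 [50. 50. 47.] bbox 181 203 209 230
top 0.73 204.6 272.4 470 [44. 44. 42.] bbox 193 217 261 284
top 0.6 151.2 226.1 614 [120.  74.  87.] bbox 137 165 213 239
top 0.56 158.8 190.0 271 [120. 104.  41.] bbox 150 168 181 199
 dark [192.2 219. ] [183 210  19  18 250] z 159 [461.7 215.1 159. ] eqdiam 46.0
 dark [192.2 219. ] [183 210  19  18 250] z 35 [475.5 234.1  35. ] eqdiam 51.6
 dark [204.8 272.3] [194 262  23  22 378] z 159 [326.1 181.3 159. ] eqdiam 55.4
 dark [204.8 272.3] [194 262  23  22 378] z 35 [323.4 196.2  35. ] eqdiam 62.1
 dark [296.4 371.3] [279 361  35  23 250] z 159 [ 84.7 -44.3 159. ] eqdiam 43.7
 dark [296.4 371.3] [279 361  35  23 250] z 35 [ 52.7 -56.7  35. ] eqdiam 49.0
tray [[586.0, -131.0, 10.0], [402.0, -78.0, 10.0], [347.0, -267.0, 10.0], [533.0, -322.0, 10.0]]
tray [[801.0, 232.0, 10.0], [756.0, 246.0, 10.0], [723.0, 206.0, 10.0]]
scene 0.96 358.3 269.3 882 [103.  62.  72.] bbox 342 375 252 286
scene 0.85 351.9 196.6 629 [29. 28. 26.] bbox 338 365 183 211
scene 0.65 326.3 210.5 500 [32. 32. 30.] bbox 315 338 198 223
 dark [352.1 197.1] [339 184  27  28 572] z 159 [399.1 233.4 159. ] eqdiam 64.1
 dark [352.1 197.1] [339 184  27  28 572] z 35 [329.9 200.2  35. ] eqdiam 73.6
 dark [326.7 210.6] [316 199  23  24 423] z 159 [471.2 222.6 159. ] eqdiam 53.9
 dark [326.7 210.6] [316 199  23  24 423] z 35 [412.6 187.8  35. ] eqdiam 61.9
tray [[342.0, -270.0, 10.0], [535.0, -321.0, 10.0], [590.0, -129.0, 10.0], [400.0, -75.0, 10.0]]
```

View pics/crop1.png

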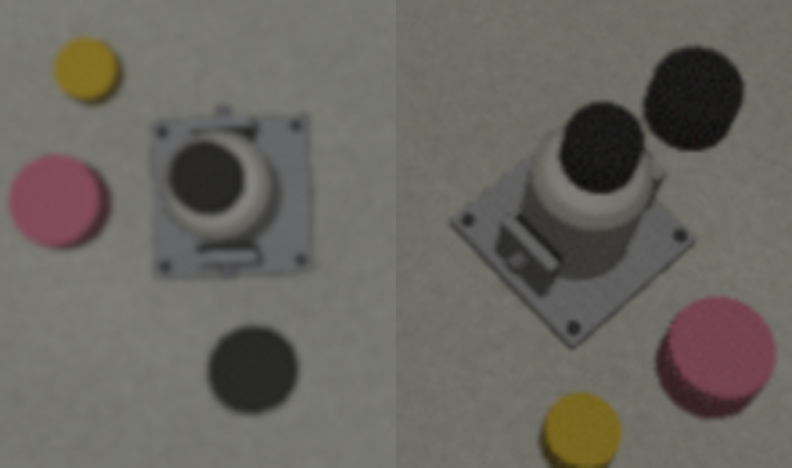

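The crop confirms it. The black cap on the jar (crop at (207,177) and (600,148)) is about 50 mm across. The loose black one (crop at (253,370) and (695,98)) is over 60 mm. The target is therefore the cap on the jar, near (463,216). The tray centre is about (467,-199), yaw about -16°.

```bash
cat >> h.py <<'E'
def delta(p):
    o=get_obs();A=R.from_quat(o["eef_rot"]).as_matrix()
    return (A.T@(np.array(p)-o["position"])).round(1)
E
python3 - <<'E'
from h import *
o=get_obs();A=R.from_quat(o["eef_rot"]).as_matrix();print("axes cols\n",A.round(3));c=calibration("wrist");print(c)
print(delta([463,216,300]))
E
```

```text
axes cols
 [[ 0.908  0.     0.419]
 [-0.419 -0.     0.908]
 [ 0.    -1.    -0.   ]]
{'vertical_fov': 66.79410728475287, 'cx': 248.75971007308632, 'cy': 192.54857184353034, 'k1': -0.033944136704677594, 'tool_from_camera': array([[-3.75113703e-04, -9.53850306e-01, -3.00282288e-01,
        -7.60287276e+01],
       [-2.11708160e-04,  3.00282378e-01, -9.53850328e-01,
        -1.24752184e+02],
       [ 9.99999907e-01, -2.94230118e-04, -3.14577928e-04,
         5.40930504e-01],
       [ 0.00000000e+00,  0.00000000e+00,  0.00000000e+00,
         1.00000000e+00]])}
[ 330.1  -49.7 -160. ]
```

Request:
send_rows(moves=[[1,[0.041,-0.0015,-0.02],[0,0,0]],[1,[0.041,-0.0015,-0.02],[0,0,0]],[1,[0.041,-0.0015,-0.02],[0,0,0]],[1,[0.041,-0.0015,-0.02],[0,0,0]],[1,[0.041,-0.0015,-0.02],[0,0,0]],[1,[0.041,-0.0015,-0.02],[0,0,0]],[1,[0.041,-0.0015,-0.02],[0,0,0]],[1,[0.041,-0.0015,-0.02],[0,0,0]],[1,[0,0,0],[0,0,0]]])

```text
time: 2.33
position: [468.5, 208.5, 262.8]
eef_rot: [-0.69, 0.15, -0.151, 0.691]
contact_force: [-0.9, -0.4, 0.7]
width: 0.998
```

```bash
python3 - <<'E'
from h import *
o=get_obs();print(o["time"],o["position"].round(1),o["joint_positions"].round(2),R.from_quat(o["eef_rot"]).as_matrix().round(3).tolist())
c,M=cam("wrist");im=capture("wrist");cv2.imwrite("pics/w1.png",im[...,::-1])
for k in ["cap_center","jar"]:
  for d in search_frame("wrist",k):print(k,d["conf"],w(M,d["centre"]).round(1),proj(c,M,w(M,d["centre"])).round())
for d in trace("wrist","cap_center"):
    v,u=np.nonzero(d["region"]);print(u.mean(),v.mean(),u.min(),u.max(),v.min(),v.max(),ray(c,M,u.mean(),v.mean(),159).round(1))
E
```

```text
2.325 [468.5 208.5 262.8] [ 0.19  0.31  1.38  0.    1.46 -0.95] [[0.909, 0.002, 0.417], [-0.417, 0.001, 0.909], [0.001, -1.0, 0.002]]
cap_center 0.94 [458.4 351.5  48.3] [359. 108.]
cap_center 0.91 [563.8 331.8  37.3] [368. 193.]
cap_center 0.79 [462.7 216.8 158.1] [254. 187.]
cap_center 0.56 [328.4 202.   43.9] [189.  54.]
jar 0.62 [437.1 241.1  15.4] [261. 129.]
367.0864276568502 190.04737516005122 344 391 168 211 [504.  300.6 159. ]
256.1822965026308 184.63943051686783 226 287 151 217 [461.6 219.2 159. ]
184.98333788582354 53.636711281070745 152 218 19 88 [350.6 212.8 159. ]
357.8061797752809 106.12819203268641 320 394 73 139 [437.2 314.6 159. ]
```

View pics/w1.png

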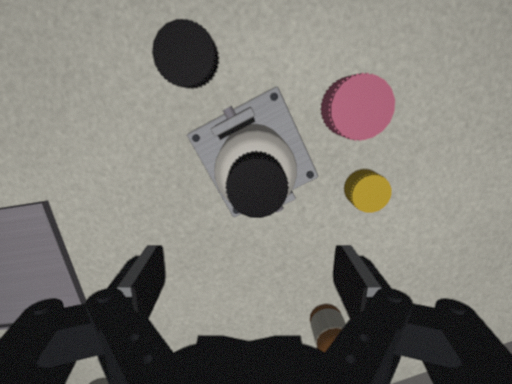

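```bash
cat >> h.py <<'E'
from scipy.optimize import minimize
def fitcap(n,near,zt=159,r=26,h=35):
    c,M=cam(n);capture(n);best=None
    for d in trace(n,"cap_center"):
        v,u=np.nonzero(d["region"]);P=ray(c,M,u.mean(),v.mean(),zt)
        e=np.hypot(*(P[:2]-near))
        if e<25 and (best is None or e<best[0]): best=(e,d["region"],P)
    if best is None: return None
    m=best[1];t=np.linspace(0,2*np.pi,60)
    def cost(p):
        pts=np.array([proj(c,M,[p[0]+r*np.cos(a),p[1]+r*np.sin(a),z]) for z in (zt,zt-h) for a in t])
        hu=cv2.convexHull((pts*16).astype(np.int32)); q=np.zeros(m.shape,np.uint8); cv2.fillPoly(q,[hu],255,cv2.LINE_AA,shift=4)
        return np.abs(q/255.-m).sum()
    s=minimize(cost,best[2][:2],method="Nelder-Mead",options=dict(initial_simplex=best[2][:2]+np.array([[0,0],[6,0],[0,6]])))
    return s.x.round(1),round(s.fun),m.sum()
E
python3 - <<'E'
from h import *
for n in ["wrist","top","scene"]: print(n,fitcap(n,np.array([463,217])))
for t in ([463,217,220],[463,217,147]):print(delta(t))
E
```

```text
wrist None
top (array([451.7, 227.4]), 348, np.int64(52))
scene (array([464.4, 217.4]), 59, np.int64(483))
[-5.8 43.   3.9]
[ -5.8 116.    3.8]
```

Request:
send_rows(moves=[[1,[-0.0055,0.005,0.0045],[0,0,0]],[1,[0,0.02,0],[0,0,0]],[1,[0,0.02,0],[0,0,0]],[1,[0,0,0],[0,0,0]]])

```text
time: 3.32
position: [462.3, 219.2, 216.3]
eef_rot: [-0.691, 0.148, -0.149, 0.692]
contact_force: [0.2, 0.3, 0.3]
width: 0.999
```

```bash
python3 - <<'E'
from h import *
o=get_obs();print(o["time"],o["position"].round(1),R.from_quat(o["eef_rot"]).as_matrix()[:,1].round(3))
for i in range(3): print(fitcap("wrist",np.array([463,217])))
print(delta([463.5,217.5,147]))
E
```

```text
3.325 [462.3 219.2 216.3] [ 0.002  0.002 -1.   ]
(array([465.1, 218. ]), 240, np.int64(4926))
(array([464.2, 218.4]), 285, np.int64(4839))
(array([464.7, 218.2]), 223, np.int64(4868))
[ 0.4 71.2 -1.7]
```

Request:
send_rows(moves=[[1,[0.0025,0.014,0],[0,0,0]],[1,[0,0.016,0],[0,0,0]],[1,[0,0.016,0],[0,0,0]],[1,[0,0.014,0],[0,0,0]],[1,[0,0.008,0],[0,0,0]],[1,[0,0,0],[0,0,0]]])

```text
time: 4.38
position: [466.4, 217.6, 145.6]
eef_rot: [-0.69, 0.147, -0.151, 0.692]
contact_force: [-0.1, 0.3, 0.1]
width: 1.002
```

```bash
python3 - <<'E'
from h import *
print(delta([464.5,218,146]))
E
```

```text
[-1.9 -0.4 -0.4]
```

Request:
send_rows(moves=[[1,[-0.0015,0,-0.0005],[0,0,0]],[0,[0,0,0],[0,0,0]],[0,[0,0,0],[0,0,0]],[0,[0,0,0],[0,0,0]],[0,[0,0,0],[0,0,0]],[0,[0,0,0],[0,0,0]]])

```text
time: 5.12
position: [465.3, 217.9, 147.0]
eef_rot: [-0.69, 0.146, -0.152, 0.693]
contact_force: [-0.4, 0.0, 0.6]
width: 0.597
```

Request:
send_rows(moves=[[0,[0,-0.0003,0],[0,-0.15,0]],[0,[0,-0.0003,0],[0,-0.15,0]],[0,[0,-0.0003,0],[0,-0.15,0]],[0,[0,0,0],[0,0,0]]])

```text
time: 5.62
position: [465.1, 217.9, 147.3]
eef_rot: [-0.706, -0.016, 0.011, 0.708]
contact_force: [0.3, 0.1, 0.1]
width: 0.591
```

```bash
python3 - <<'E'
from h import *
o=get_obs();print(o["joint_positions"].round(2),o["wrist_torque"].round(2),R.from_quat(o["eef_rot"]).as_matrix().round(3).tolist())
E
```

```text
[ 0.21  0.42  1.57  0.    1.15 -1.4 ] [-0.   -0.01  0.02] [[0.999, 0.007, -0.037], [0.037, 0.003, 0.999], [0.007, -1.0, 0.002]]
```

Request:
send_rows(moves=[[0,[0,-0.0005,0],[0,-0.16,0]],[0,[0,-0.0004,0],[0,-0.16,0]],[0,[0,-0.0004,0],[0,-0.16,0]],[0,[0,-0.0004,0],[0,-0.16,0]],[0,[0,-0.0004,0],[0,-0.16,0]],[0,[0,-0.0004,0],[0,-0.16,0]],[0,[0,-0.0004,0],[0,-0.16,0]],[0,[0,-0.0004,0],[0,-0.16,0]],[0,[0,0,0],[0,0,0]]])

```text
time: 6.75
position: [464.6, 218.2, 150.0]
eef_rot: [0.558, 0.437, -0.433, -0.557]
contact_force: [0.3, -0.4, 0.2]
width: 0.593
```

```bash
python3 - <<'E'
from h import *
o=get_obs();print(o["joint_positions"].round(2),o["position"].round(1),R.from_quat(o["eef_rot"]).as_matrix().round(3).tolist())
for i in range(2): print(fitcap("wrist",np.array([465,218]),163))
print(fitcap("scene",np.array([465,218]),163))
E
```

```text
[ 0.21  0.41  1.56  0.    1.16 -2.69] [464.6 218.2 150. ] [[0.244, 0.006, -0.97], [0.97, 0.003, 0.244], [0.005, -1.0, -0.005]]
None
(array([465.4, 217.2]), 481, np.int64(11337))
(array([465.8, 219. ]), 287, np.int64(258))
```

Request:
send_rows(moves=[[1,[0,0,0],[0,0,0]],[1,[0,0,0],[0,0,0]],[1,[0,0,0],[0,0,0]],[1,[0,0,0],[0,0.185,0]],[1,[0,0,0],[0,0.185,0]],[1,[0,0,0],[0,0.185,0]],[1,[0,0,0],[0,0.185,0]],[1,[0,0,0],[0,0.185,0]],[1,[0,0,0],[0,0.185,0]],[1,[0,0,0],[0,0.185,0]],[1,[0,0,0],[0,0.185,0]],[1,[0,0,0],[0,0.185,0]],[1,[0,0,0],[0,0.185,0]],[1,[0,0,0],[0,0.185,0]],[1,[0,0,0],[0,0.185,0]],[1,[0,0,0],[0,0.185,0]],[1,[0,0,0],[0,0.185,0]],[1,[0,0,0],[0,0.185,0]],[1,[0,0,0],[0,0.185,0]]])

```text
time: 9.43
position: [464.8, 218.2, 150.2]
eef_rot: [0.47, -0.526, 0.527, -0.475]
contact_force: [-0.0, 0.4, -0.7]
width: 0.998
```

Request:
send_rows(moves=[[1,[0,0,0],[0,0.185,0]],[1,[0,0,0],[0,0.185,0]],[1,[0,0,0],[0,0.185,0]],[1,[0,0,0],[0,0.185,0]],[1,[0,0,0],[0,0.185,0]],[1,[0,0,0],[0,0.185,0]],[1,[0,0,0],[0,0.185,0]],[1,[0,0,0],[0,0.185,0]],[1,[0,0,0],[0,0.185,0]],[1,[0,0,0],[0,0.185,0]],[1,[0,0,0],[0,0.185,0]],[1,[0,0,0],[0,0.185,0]],[1,[0,0,0],[0,0.185,0]],[1,[0,0,0],[0,0.185,0]],[1,[0,0,0],[0,0,0]]])

```text
time: 11.3
position: [466.8, 207.1, 150.0]
eef_rot: [0.38, 0.601, -0.589, -0.384]
contact_force: [-0.5, -0.2, -0.1]
width: 1.001
```

```bash
python3 - <<'E'
from h import *
o=get_obs();print(o["joint_positions"].round(2),o["position"].round(1),R.from_quat(o["eef_rot"]).as_matrix().round(3).tolist())
print(delta([465,218,150]))
for i in range(2): print(fitcap("wrist",np.array([465,218]),163))
E
```

```text
[0.18 0.41 1.57 0.02 1.15 2.88] [466.8 207.1 150. ] [[-0.416, 0.004, -0.91], [0.909, 0.018, -0.415], [0.014, -1.0, -0.011]]
[10.7  0.2 -2.9]
None
(array([465.4, 217.3]), 652, np.int64(10770))
```

Request:
send_rows(moves=[[1,[0.0105,0,-0.003],[0.011,0,0.015]],[1,[0,0,0],[0,-0.15,0]],[1,[0,0,0],[0,-0.15,0]],[1,[0,0,0],[0,0,0]]])

```text
time: 12.0
position: [466.3, 211.6, 150.1]
eef_rot: [0.28, 0.651, -0.646, -0.284]
contact_force: [0.3, -0.9, -0.6]
width: 0.998
```

```bash
python3 - <<'E'
from h import *
o=get_obs();print(o["joint_positions"].round(2),o["position"].round(1),R.from_quat(o["eef_rot"]).as_matrix().round(3).tolist())
print(delta([465,218,150]))
E
```

```text
[0.19 0.41 1.56 0.01 1.17 2.58] [466.3 211.6 150.1] [[-0.682, -0.002, -0.731], [0.731, 0.008, -0.682], [0.008, -1.0, -0.004]]
[ 5.5  0.2 -3.4]
```

Request:
send_rows(moves=[[1,[0.0055,0,-0.0035],[0.008,0,0.004]],[1,[0,0,0],[0,0,0]]])

```text
time: 12.25
position: [465.0, 218.8, 150.2]
eef_rot: [-0.281, -0.647, 0.649, 0.285]
contact_force: [0.2, 0.6, -0.4]
width: 1.001
```

```bash
python3 - <<'E'
from h import *
o=get_obs();print(o["joint_positions"].round(2),o["position"].round(1),R.from_quat(o["eef_rot"]).as_matrix().round(3).tolist())
print(delta([465,218,149.5]))
E
```

```text
[0.21 0.42 1.55 0.   1.18 2.6 ] [465.  218.8 150.2] [[-0.679, -0.006, -0.734], [0.734, -0.001, -0.679], [0.003, -1.0, 0.005]]
[-0.6  0.7  0.5]
```

Request:
send_rows(moves=[[0,[0,0,0],[0,0,0]],[0,[0,0,0],[0,0,0]],[0,[0,0,0],[0,0,0]],[0,[0,0,0],[0,0,0]],[0,[0,-0.0004,0],[0,-0.18,0]],[0,[0,-0.0004,0],[0,-0.18,0]],[0,[0,-0.0004,0],[0,-0.18,0]],[0,[0,-0.0004,0],[0,-0.18,0]],[0,[0,-0.0004,0],[0,-0.18,0]],[0,[0,-0.0004,0],[0,-0.18,0]],[0,[0,-0.0004,0],[0,-0.18,0]],[0,[0,-0.0004,0],[0,-0.18,0]],[0,[0,-0.0004,0],[0,-0.18,0]],[0,[0,-0.0004,0],[0,-0.18,0]],[0,[0,-0.0004,0],[0,-0.18,0]],[0,[0,-0.0004,0],[0,-0.18,0]],[0,[0,-0.0004,0],[0,-0.18,0]],[0,[0,-0.0004,0],[0,-0.18,0]],[0,[0,0,0],[0,0,0]]])

```text
time: 14.62
position: [464.6, 217.8, 156.5]
eef_rot: [0.55, -0.449, 0.446, -0.546]
contact_force: [0.2, -0.1, 2.1]
width: 0.597
```

```bash
python3 - <<'E'
from h import *
o=get_obs();print(o["joint_positions"].round(2),o["position"].round(1),R.from_quat(o["eef_rot"]).as_matrix().round(3).tolist())
print(delta([465,218,149.5]))
E
```

```text
[0.21 0.41 1.54 0.   1.19 0.01] [464.6 217.8 156.5] [[0.2, -0.007, 0.98], [-0.98, -0.001, 0.2], [-0.0, -1.0, -0.007]]
[-0.1  7.   0.5]
```

Request:
send_rows(moves=[[0,[0,-0.0003,0],[0,-0.18,0]],[0,[0,-0.0004,0],[0,-0.18,0]],[0,[0,-0.0004,0],[0,-0.18,0]],[0,[0,-0.0004,0],[0,-0.18,0]],[0,[0,-0.0004,0],[0,-0.18,0]],[0,[0,-0.0004,0],[0,-0.18,0]],[0,[0,-0.0004,0],[0,-0.18,0]],[0,[0,-0.0004,0],[0,-0.18,0]],[0,[0,-0.0004,0],[0,-0.18,0]],[0,[0,-0.0004,0],[0,-0.18,0]],[0,[0,-0.0004,0],[0,-0.18,0]],[0,[0,-0.0004,0],[0,-0.18,0]],[0,[0,-0.0004,0],[0,-0.18,0]],[0,[0,0,0],[0,0,0]],[0,[0,0,0],[0,0,0]]])

```text
time: 16.5
position: [465.0, 218.0, 161.7]
eef_rot: [-0.623, -0.329, 0.333, 0.626]
contact_force: [-1.6, 0.2, 2.2]
width: 0.592
```

```bash
python3 - <<'E'
from h import *
o=get_obs();print(o["joint_positions"].round(2),o["position"].round(1),R.from_quat(o["eef_rot"]).as_matrix().round(3).tolist())
im=capture("wrist");im2=capture("scene")
cv2.imwrite("pics/m2.png",np.hstack([im[:,60:460,::-1],cv2.resize(im2[150:280,265:395,::-1],(384,384))]))
E
```

```text
[ 0.21  0.41  1.54  0.    1.2  -2.34] [465.  218.  161.7] [[0.561, -0.006, -0.828], [0.828, 0.001, 0.561], [-0.003, -1.0, 0.005]]
```

View pics/m2.png

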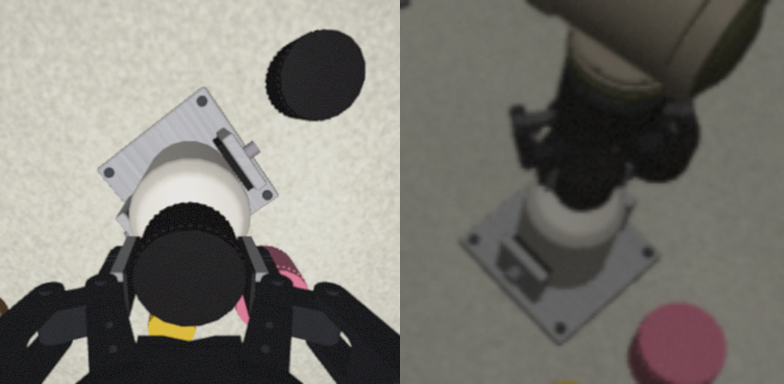

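The wrist part of the picture shows the cap upright between the pads at (190,275), with the white shoulder at (190,195) and clear of it. The turn so far is 6.7 rad, about 15 mm up. Next comes a fresh hold.

Request:
send_rows(moves=[[1,[0,0,0],[0,0,0]],[1,[0,0,0],[0,0,0]],[1,[0,0,0],[0,0,0]],[1,[0,0,0],[0,0.185,0]],[1,[0,0,0],[0,0.185,0]],[1,[0,0,0],[0,0.185,0]],[1,[0,0,0],[0,0.185,0]],[1,[0,0,0],[0,0.185,0]],[1,[0,0,0],[0,0.185,0]],[1,[0,0,0],[0,0.185,0]],[1,[0,0,0],[0,0.185,0]],[1,[0,0,0],[0,0.185,0]],[1,[0,0,0],[0,0.185,0]],[1,[0,0,0],[0,0.185,0]],[1,[0,0,0],[0,0.185,0]],[1,[0,0,0],[0,0.185,0]],[1,[0,0,0],[0,0.185,0]],[1,[0,0,0],[0,0.185,0]],[1,[0,0,0],[0,0.185,0]],[1,[0,0,0],[0,0.185,0]]])

```text
time: 19.1
position: [465.7, 217.5, 160.4]
eef_rot: [-0.317, 0.634, -0.632, 0.313]
contact_force: [0.3, -0.5, -0.3]
width: 1.002
```

Request:
send_rows(moves=[[1,[0,0,0],[0,0.185,0]],[1,[0,0,0],[0,0.185,0]],[1,[0,0,0],[0,0.185,0]],[1,[0,0,0],[0,0,0]]])

```text
time: 19.6
position: [465.9, 217.4, 160.2]
eef_rot: [-0.13, 0.696, -0.695, 0.125]
contact_force: [-0.0, 0.6, 0.6]
width: 0.995
```

```bash
python3 - <<'E'
from h import *
o=get_obs();print(o["joint_positions"].round(2),o["position"].round(1),R.from_quat(o["eef_rot"]).as_matrix().round(3).tolist())
print(delta([465,218,161]))
E
```

```text
[0.21 0.41 1.54 0.   1.2  1.41] [465.9 217.4 160.2] [[-0.935, -0.006, 0.354], [-0.354, -0.001, -0.935], [0.006, -1.0, -0.002]]
[ 0.6 -0.8 -0.9]
```

Request:
send_rows(moves=[[0,[0,0,0],[0,0,0]],[0,[0,0,0],[0,0,0]],[0,[0,0,0],[0,0,0]],[0,[0,0,0],[0,0,0]],[0,[0,-0.0004,0],[0,-0.18,0]],[0,[0,-0.0004,0],[0,-0.18,0]],[0,[0,-0.0004,0],[0,-0.18,0]],[0,[0,-0.0004,0],[0,-0.18,0]],[0,[0,-0.0004,0],[0,-0.18,0]],[0,[0,-0.0004,0],[0,-0.18,0]],[0,[0,-0.0004,0],[0,-0.18,0]],[0,[0,-0.0004,0],[0,-0.18,0]],[0,[0,-0.0004,0],[0,-0.18,0]],[0,[0,-0.0004,0],[0,-0.18,0]],[0,[0,-0.0004,0],[0,-0.18,0]],[0,[0,-0.0004,0],[0,-0.18,0]],[0,[0,-0.0004,0],[0,-0.18,0]],[0,[0,-0.0004,0],[0,-0.18,0]],[0,[0,-0.0004,0],[0,-0.18,0]]])

```text
time: 21.98
position: [463.7, 217.1, 167.0]
eef_rot: [0.708, 0.006, -0.013, -0.706]
contact_force: [-0.4, -0.7, 1.7]
width: 0.601
```

Request:
send_rows(moves=[[0,[0,-0.0004,0],[0,-0.18,0]],[0,[0,-0.0004,0],[0,-0.18,0]],[0,[0,-0.0004,0],[0,-0.18,0]],[0,[0,-0.0004,0],[0,-0.18,0]],[0,[0,-0.001,0],[0,0,0]],[0,[0,-0.002,0],[0,0,0]],[0,[0,0,0],[0,0,0]]])

```text
time: 22.85
position: [464.2, 216.5, 171.2]
eef_rot: [-0.655, -0.261, 0.268, 0.656]
contact_force: [0.1, 0.7, -0.6]
width: 0.594
```

Request:
send_rows(moves=[[0,[0,-0.004,0],[0,0,0]],[0,[0,-0.006,0],[0,0,0]],[0,[0,-0.015,0],[0,0,0]],[0,[0,-0.025,0],[0,0,0]],[0,[0,-0.03,0],[0,0,0]],[0,[0,0,0],[0,0,0]]])

```text
time: 23.6
position: [465.2, 216.6, 255.2]
eef_rot: [-0.656, -0.26, 0.267, 0.656]
contact_force: [-0.0, 0.3, -1.8]
width: 0.596
```

```bash
python3 - <<'E'
from h import *
o=get_obs();print(o["joint_positions"].round(2),o["position"].round(1),R.from_quat(o["eef_rot"]).as_matrix().round(3).tolist())
print(delta([467,-199,250]))
im=capture("wrist");im2=capture("scene")
cv2.imwrite("pics/m3.png",np.hstack([im[:,60:460,::-1],cv2.resize(im2[150:280,265:395,::-1],(384,384))]))
E
```

```text
[ 0.21  0.32  1.38 -0.    1.45 -2.13] [465.2 216.6 255.2] [[0.722, -0.009, -0.692], [0.692, -0.003, 0.722], [-0.009, -1.0, 0.004]]
[-286.2    6.4 -301.4]
```

View pics/m3.png

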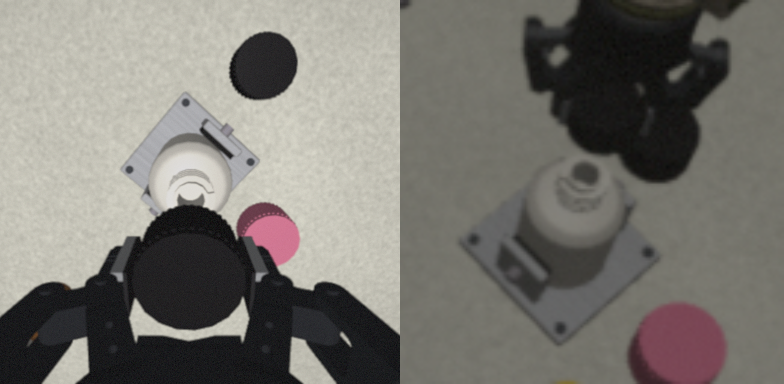

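The cap is off: it hangs upright between the fingers at (190,272), with the bare neck at (190,195). I'll turn the wrist back a little to stay clear of the joint limit, then carry it to the tray.

Request:
send_rows(moves=[[0,[0,0,0],[0,0.18,0]],[0,[0,0,0],[0,0.18,0]],[0,[0,0,0],[0,0,0]],[0,[-0.0162,0,-0.0383],[0,0,0]],[0,[-0.0162,0,-0.0383],[0,0,0]],[0,[-0.0162,0,-0.0383],[0,0,0]],[0,[-0.0162,0,-0.0383],[0,0,0]],[0,[-0.0162,0,-0.0383],[0,0,0]],[0,[-0.0162,0,-0.0383],[0,0,0]],[0,[-0.0162,0,-0.0383],[0,0,0]],[0,[-0.0162,0,-0.0383],[0,0,0]],[0,[-0.0162,0,-0.0383],[0,0,0]],[0,[-0.0162,0,-0.0383],[0,0,0]],[0,[0,0,0],[0,0,0]]])

```text
time: 25.45
position: [466.9, -212.2, 243.0]
eef_rot: [-0.687, -0.144, 0.167, 0.692]
contact_force: [0.6, 0.7, -0.9]
width: 0.597
```

```bash
python3 - <<'E'
from h import *
o=get_obs();print(o["joint_positions"].round(2),o["position"].round(1),R.from_quat(o["eef_rot"]).as_matrix().round(3).tolist(),o["width"])
print(delta([467,-199,60]))
E
```

```text
[-0.65  0.33  1.39 -0.02  1.44 -2.66] [ 466.9 -212.2  243. ] [[0.902, -0.034, -0.43], [0.43, -0.001, 0.903], [-0.031, -0.999, 0.013]] 0.5966951738066317
[ 11.4 182.8   9.4]
```

Request:
send_rows(moves=[[0,[0.0115,0,0.0095],[-0.014,0,-0.031]],[0,[0,0.035,0],[0,0,0]],[0,[0,0.045,0],[0,0,0]],[0,[0,0.045,0],[0,0,0]],[0,[0,0.035,0],[0,0,0]],[0,[0,0.025,0],[0,0,0]],[0,[0,0,0],[0,0,0]]])

```text
time: 26.32
position: [475.7, -185.3, 53.6]
eef_rot: [0.688, 0.166, -0.159, -0.688]
contact_force: [0.1, -0.4, 0.2]
width: 0.6
```

```bash
python3 - <<'E'
from h import *
o=get_obs();print(o["joint_positions"].round(2),o["position"].round(1),R.from_quat(o["eef_rot"]).as_matrix().round(3).tolist(),o["width"])
im=capture("wrist");im2=capture("scene")
cv2.imwrite("pics/m4.png",np.hstack([im[:,60:460,::-1],cv2.resize(im2[80:210,160:290,::-1],(384,384))]))
E
```

```text
[-0.61  0.55  1.68  0.01  0.9  -2.65] [ 475.7 -185.3   53.6] [[0.894, 0.011, -0.448], [0.448, 0.002, 0.894], [0.01, -1.0, -0.003]] 0.5999340310835538
```

View pics/m4.png

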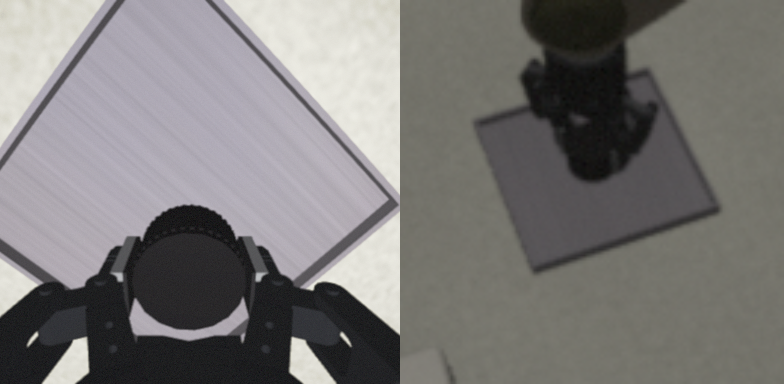

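The cap is held upright at wrist-picture (190,275), over the tray and about 16 mm off its centre. I'll shift it and lower.

Request:
send_rows(moves=[[0,[-0.014,0,-0.0085],[-0.002,0,0.01]],[0,[0,0.01,0],[0,0,0]],[0,[0,0.01,0],[0,0,0]],[0,[0,0,0],[0,0,0]],[0,[0,0,0],[0,0,0]]])

```text
time: 27.05
position: [468.4, -201.8, 36.5]
eef_rot: [0.692, 0.165, -0.16, -0.684]
contact_force: [-0.2, -1.0, -0.3]
width: 0.595
```

```bash
python3 - <<'E'
from h import *
o=get_obs();print(o["position"].round(1),R.from_quat(o["eef_rot"]).as_matrix()[:,1].round(3),o["contact_force"].round(1))
E
```

```text
[ 468.4 -201.8   36.5] [ 0.009 -0.01  -1.   ] [-0.2 -1.  -0.3]
```

Request:
send_rows(moves=[[0,[0,0.003,0],[0,0,0]],[0,[0,0.003,0],[0,0,0]],[0,[0,0.001,0],[0,0,0]],[0,[0,0.001,0],[0,0,0]],[0,[0,0,0],[0,0,0]]])

```text
time: 27.68
position: [468.7, -201.8, 28.1]
eef_rot: [0.693, 0.165, -0.16, -0.684]
contact_force: [0.4, 0.4, -0.8]
width: 0.597
```

Request:
send_rows(moves=[[0,[0,0.001,0],[0,0,0]],[0,[0,0.001,0],[0,0,0]]])

```text
time: 27.92
position: [468.8, -201.9, 26.5]
eef_rot: [0.693, 0.165, -0.16, -0.684]
contact_force: [-2.8, 2.6, 12.2]
width: 0.598
```

Contact at z = 26.5 with 12 N, about as expected. Next: release and retreat.

Request:
send_rows(moves=[[0,[0,0,0],[0,0,0]],[1,[0,0,0],[0,0,0]],[1,[0,0,0],[0,0,0]],[1,[0,0,0],[0,0,0]],[1,[0,0,0],[0,0,0]]])

```text
time: 28.55
position: [468.9, -202.0, 26.5]
eef_rot: [0.693, 0.165, -0.16, -0.683]
contact_force: [-0.4, 0.1, 0.3]
width: 1.0
```

Request:
send_rows(moves=[[1,[0,-0.015,0],[0,0,0]],[1,[0,-0.03,0],[0,0,0]],[1,[0,-0.05,0],[0,0,0]],[1,[0,-0.05,0],[0,0,0]],[1,[0,0,0],[0,0,0]]])

```text
time: 29.18
position: [467.3, -200.3, 179.9]
eef_rot: [0.693, 0.166, -0.159, -0.683]
contact_force: [-0.5, 0.6, -1.0]
width: 0.997
```

```bash
python3 - <<'E'
from h import *
o=get_obs();print(o["time"],o["position"].round(1),o["contact_force"].round(1),o["width"])
im=capture("wrist");im2=capture("scene")
cv2.imwrite("pics/m5.png",np.hstack([im[:,60:460,::-1],cv2.resize(im2[80:210,160:290,::-1],(384,384))]))
for i in range(2): print(fitcap("wrist",np.array([468,-201]),39))
for k in ["tape","bottle","sockets"]:
    c,M=cam("scene")
    for d in search_frame("scene",k)[:1]: print(k,w(M,d["centre"]).round())
E
```

```text
29.175 [ 467.3 -200.3  179.9] [-0.5  0.6 -1. ] 0.9969372938913404
(array([ 471.4, -200.8]), 168, np.int64(2531))
(array([ 470.8, -201.6]), 150, np.int64(2596))
tape [ 759. -203.   29.]
bottle [753. 226.  79.]
sockets [772.  -5. 112.]
```

View pics/m5.png

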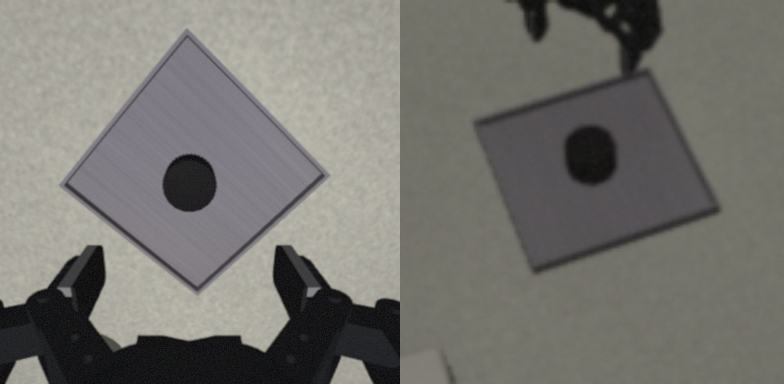

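The cap lies flat, top up, near the middle of the tray (wrist part (189,183), scene part (590,155)). The fingers are open and clear of it.

```bash
python3 -c "from station import *;print(sign_off())"
```

```text
the job is handed in; nothing more can be done
None
```

I unscrewed the small black cap from the jar and set it in the tray, and handed the job in at about 30 s of the allowed 72 s. No verdict was reported.

**Unscrewing:** It took three holds and about 10 rad of turning counter-clockwise. I paused at about 15 mm up the thread. After the last hold the cap came off with almost no force, and I lifted it well clear of the jar's mouth.

**Placing:** I lowered the cap to the tray floor while gripping it. It touched down with the grasp point at z = 26.5 mm and 12 N of force, then I opened the fingers and backed off.

**Last checks:**
- **Cap:** it looks flat and top up at about (471, -201) mm, roughly 4 mm from the tray centre, and nothing is touching the robot.
- **Bystanders:** the networks place the tape, bottle and socket block within about 6 mm of where they were at the start. That is close to the networks' own error, so I take them as unmoved.

**What went wrong on the way:**
- While turning back for the second hold I commanded too much rotation. The last joint reached its 2.88 rad limit and the tool slid about 11 mm sideways with the gripper open. I re-centred before gripping, and the arm reported no contact.
- The networks missed the cap in a few wrist pictures, and one outline fit from the top camera was poor. I relied on the fits that agreed.

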